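# Check the coin scale and hold its key switch

## Robot

A 6-joint arm with a two-finger parallel gripper is mounted at the origin on the work surface. World frame = base frame: x ahead of the robot, y to its left, z up, the work surface at z = 0. Lengths are in m, angles in degrees, forces in N, time in s.
With the tool pointing down it reaches from about 0.4 to 0.825 m from the base axis. Payload 7 kg.
Tool frame: the origin (TCP) lies on the centre line of the jaws, within the pads' length; the fingertips stand 19 mm ahead of it and the grasp point (between the pads) is the TCP (r.tip_extent is the distance from the TCP to the fingertips, in m); z points along the fingers, y is the line along which they close (so a half turn about z gives the same grasp; the last joint's range is limited). The gripper opens to 88 mm and grips with 3 to 60 N. Pads are 19 mm wide; open, the fingers measure 130 mm over their backs; the gripper's body (78 mm by 193 mm) begins 47 mm behind the grasp point.
Start: joints at [86.179, 20.546, 0.682, 0, -70.136, -16.507], TCP at [0.235, 0.633, 0.246] pointing down, gripper open.
Joint ranges: [-176.03, 176.03], [-82.01, 121.73], [-58.28, 71.71], [-173.87, 95.51], [-174.79, -0.11], [-173.66, 173.66]. Speed limits (degrees/s): [136.94, 136.94, 172.46, 180, 180, 180].

## Interface

Orientations are given as [roll, pitch, yaw] about the fixed x, y, z axes, in that order (R = Rz(yaw) Ry(pitch) Rx(roll)).
In Python, from plant import r gives the robot as it stands. The module is installed in compiled form; this text tells all that it offers.
- The arm moves only by the tool jog_arm, never from a script. Its argument "deltas" is a list that holds one entry, the list of rows, each a list of 5 numbers: the opening, from -1 (shut) to 1 (fully open), then the shift along the world's x, y, z in cm, then the turn about the world's z in rad. In form: [[[claw, dx, dy, dz, turn], ...]]. A call has 1 to 8 rows; each row shifts and turns the commanded pose from where the row before left it; what a row does not reach is not made up. A row lasts 1/8 s, in which the tool goes at most 62.5 mm and 10.7 degrees, less where a joint would pass 70% of its speed; a pose out of reach is approached as far as the arm can. A call with a gripper value outside its range is refused whole. The fingers move at their own pace and stop on an object; "force" is the grip in N (left out, the last holds). Time passes only in rows, so rows that do not move let the fingers close. It gives the time, the measured TCP pose, the force, the opening and the grip force at its end, in the units of the state.
- r.get_state(): the state, without advancing time (a new reading comes with each control period).
- r.capture(name): name is "side" or "top" or "wrist"; returns the picture (384x512x3 uint8, blue, green, red); there is no depth.
- r.camera_info(name): a dict with "fx", "fy", "cx", "cy" (pixels), "k1" (the pictures are not rectified: a ray, as slopes to the right and down, at radius r is drawn at 1 + k1 r^2 times it, then the intrinsics apply), "view" (4x4, takes a point from world to camera coordinates). Camera axes: x right, y up, looking along -z (the intrinsics and any distortion apply to the point x, -y, -z); pixel columns grow to the right and rows downward; lengths in m; the calibration is good to about 2 mm. A picture is of the moment at which its call begins: read the wrist's pose just before it. camera_info takes no time and is no camera call; for the wrist camera it gives the pose at the moment of the call.
- r.close_job(): hands the job in; it is judged then, once.
The state is a dict: "time_s": time; "joints": joint angles; "qd": joint speeds; "joint_torque": joint torques, N m; "tcp_pos": TCP position; "eef_rot": TCP orientation; "contact_force": force on the tool from outside, world axes, zero at the start; "moment": the same for the moment, N m; "gripper_width": finger opening in m; "gripper_force": force on a finger pad.
Only numpy, scipy, OpenCV 4.12 (cv2) and the standard library are available. Lean on these libraries where they do the work, as an engineer would, in place of code of your own. Each camera call takes 0.05 s, during which the arm holds its last target. There are 200 camera calls.

## Task

Set the laundry's coin scale up for its calibration: stand the big steel check weight upright in the middle of the scale's sprung pan, lowering it gently so the pan is never driven down onto its stop, and let go of it. Then take the key with the red head from the rack, push it fully home into the key switch on the scale's console, working it past the stiff pins, turn it clockwise (seen from above) a quarter turn against its return spring, and finish while still gripping the key and holding it turned. Leave the small brass weight, the blue key and the blue dosing cup where they stand.

Things in the scene. Friction and masses are not known exactly. Their poses are not given: they have to be found in the camera images.
- scale: White bench scale, fixed, 190 (x) x 270 (y) mm. Its left half (its +y) is 50 mm high and carries the round pan; its right part (y -135 to -45 mm) is a console 85 mm high with a display and the brass key switch in its top. Origin: centre of the underside, on the table; x points away from the robot at yaw 0.
- pan_top (a point): Centre of the top face of the round steel pan, 130 mm across, marked by a thin blue ring of 48 mm; 66 mm above the table when empty, 47 mm to the left (+y) of the scale's origin. z up.
- pan (a joint): How far the sprung pan has sunk, m: 0 empty, about 0.005 under the big weight alone, stop at 0.014. About 800 N/m after a preload of 1 N.
- keyhole (a point): Keyhole centre, on the flat top of the brass plug, 85 mm above the table, at (-30, -90) mm from the scale's origin. Slot straight down, 14 mm along this frame's x, 6 mm along y, with a 2 mm sloped lead-in, 40 mm deep. z up; turns with the plug. Two pairs of sprung pins bulge in 11 and 20 mm down and resist the blade with about 6 to 12 N; if it sticks, twist it a few degrees and push on.
- key_switch (a joint): Turn of the plug, rad: 0 at rest (slot along the scale's x), grows clockwise seen from above, stop at 1.571. The blade has about 0.2 rad of play in the slot, so the plug follows that much behind the key. A spring turns it back: 0.025 N m at rest, 0.10 N m at the stop. Let go, it returns to 0.
- red_key: Key with red plastic head, upright, blade down, in the rack; 40 g. Origin: blade's lower end; z up the key, x along the width, y through the thickness. Steel blade 12 x 4 mm, z 0 to 30; shoulder 26 x 14 mm, z 30 to 36, rests on the rack and, when home, on the plug's face; head 30 x 10 mm, z 36 to 70: grip it across its 10 mm thickness. The blade works either way round.
- red_key_tip (a point): Lower end of the red key's blade, on its axis (the origin of red_key).
- key_rack: Wooden block, fixed, 130 x 50 x 40 mm, with two upright slots 64 mm apart along its x; one holds the red key, the other the blue key. The key's lower end is 10 mm above the table, so lift it by 35 mm to clear the rack. Origin: centre of the underside.
- weight_tray: Flat black plate, fixed, 180 x 90 x 8 mm, with two blue pads 100 mm apart along its x; the big weight stands on one and the small weight on the other. Origin: centre of the underside.
- big_weight: Big check weight, polished steel, 500 g: cylinder 42 mm across and 40 mm high with a small knob on top (23 mm across), 60 mm high in all. Origin: centre of its underside; z up its axis.
- small_weight: Small brass check weight, 30 mm across, 48 mm high in all, 200 g; to be left on the tray. Origin: centre of the underside.
- blue_key: Key of the same shape with a blue head, in the other slot of the rack; to be left there. Origin: the blade's lower end.
- dosing_cup: Small blue open plastic cup, 60 mm across, 50 mm high, right of and behind the scale; leave alone. Origin: centre of the underside.

How it is judged (in metres and radians):
On the way, in this order (a step that is already met when the one before it is completed fails the run):
1. the big weight stands released, upright and centred on the pan, which has sunk under it alone (horizontal distance between big_weight and pan_top below 0.014 m and angle between big_weight's own z axis and vertical below 0.08 rad and contact force between the fingers and big_weight below 0.1 N and value of joint pan between 0.0035 and 0.0065 m), for 0.2 s.
2. the red key is fully home in the key switch, not yet turned (horizontal distance between red_key_tip and keyhole below 0.004 m and z of red_key_tip in the frame of keyhole below -0.027 m and angle between the x axis of red_key and the x axis of keyhole, either way round below 0.3 rad and value of joint key_switch below 0.6 rad), for 0.1 s.
At the end, for the whole second after the job is handed in: Fingers grip the red key (over 2 N); it is still and home: blade end 26.5 mm or more below the plug's face, within 4 mm of its axis, upright within 0.12 rad; plug held at 1.25 rad or more; big weight upright, free, within 14 mm of the pan's centre, pan sunk 3.5 to 6.5 mm (all of step 1 and value of joint key_switch above 1.25 rad and horizontal distance between red_key_tip and keyhole below 0.004 m and z of red_key_tip in the frame of keyhole below -0.0265 m and angle between the z axis of red_key and the z axis of keyhole, either way round below 0.12 rad and contact force between the fingers and red_key above 2 N and linear speed of red_key below 0.02 m/s and contact force between the arm and big_weight below 0.1 N); the arm keeps its last pose, push and grip.
It fails at once if the pan is driven down onto its stop (value of joint pan above 0.013 m).
It fails at once if the blue key or the small weight is disturbed (distance of blue_key from where it was at the start of the episode above 0.02 m or distance of small_weight from where it was at the start of the episode above 0.03 m).
It fails at once if the dosing cup is disturbed (distance of dosing_cup from where it was at the start of the episode above 0.03 m).
It also fails if it takes over 70 s, if anything falls off the work surface, if the arm or the gripper's body presses on something with over 40 N, if the wrist force passes 120 N, or if a joint passes its speed limit or range.

## Working session

There is one attempt and no reset: what is moved stays moved. The work goes in short steps, Python scripts to look and compute and a tool call to move; the robot and the scene stay as the last step left them, time stands still between calls to the robot, and variables do not carry over. Pictures are saved under pics/ and viewed, at most 10 in all, crops included, and the job is handed in when it is done.

Besides the shell and the picture viewer there is one more tool, called after "Call:" by a JSON object that holds its "name" and its "arguments". jog_arm: Moves the arm, as the interface text tells. Its arguments: {"type":"object","properties":{"deltas":{"type":"array"},"force":{"type":"number"}},"required":["deltas"]}

```bash
mkdir -p pics; cat > h.py <<'E'
import numpy as np, cv2
from plant import r
def ray(name,u,v,ci=None):
    c=ci or r.camera_info(name); V=np.array(c["view"])
    d=np.array([(u-c["cx"])/c["fx"],(v-c["cy"])/c["fy"]]); s=d.copy()
    for _ in range(30): s=d/(1+c["k1"]*(s@s))
    R=V[:3,:3]; o=-R.T@V[:3,3]
    return o,R.T@np.array([s[0],-s[1],-1])
def atz(name,u,v,z,ci=None):
    o,d=ray(name,u,v,ci); return o+d*(z-o[2])/d[2]
def proj(name,p,ci=None):
    c=ci or r.camera_info(name); V=np.array(c["view"]); q=V[:3,:3]@np.array(p)+V[:3,3]
    s=np.array([q[0],-q[1]])/-q[2]; s=s*(1+c["k1"]*(s@s))
    return np.array([c["fx"]*s[0]+c["cx"],c["fy"]*s[1]+c["cy"]])
E
python3 - <<'E'
from h import *
s=r.get_state(); print(s["time_s"],s["tcp_pos"],s["eef_rot"],s["gripper_width"],s["contact_force"])
for n in ["top","side"]:
    im=r.capture(n); cv2.imwrite(f"pics/{n}0.png",im); c=r.camera_info(n); V=np.array(c["view"]); print(n,c["fx"],c["k1"],-V[:3,:3].T@V[:3,3])
a=cv2.imread("pics/top0.png"); cv2.imwrite("pics/top0b.png",cv2.resize(a,(800,600),interpolation=cv2.INTER_CUBIC))
E
```

```text
0.0 [0.23436212 0.632529   0.24463039] [ 1.79906605e+02 -8.41923356e-03 -2.03343331e+01] 0.08784203201286175 [ 0.49379175 -0.45783044  0.28935569]
top 461.03103709268555 0.06482587818402523 [ 0.37672589 -0.01595841  1.19925083]
side 354.9824821381204 0.03437288933250641 [0.38975971 0.67235655 0.76858304]
```

View pics/top0b.png

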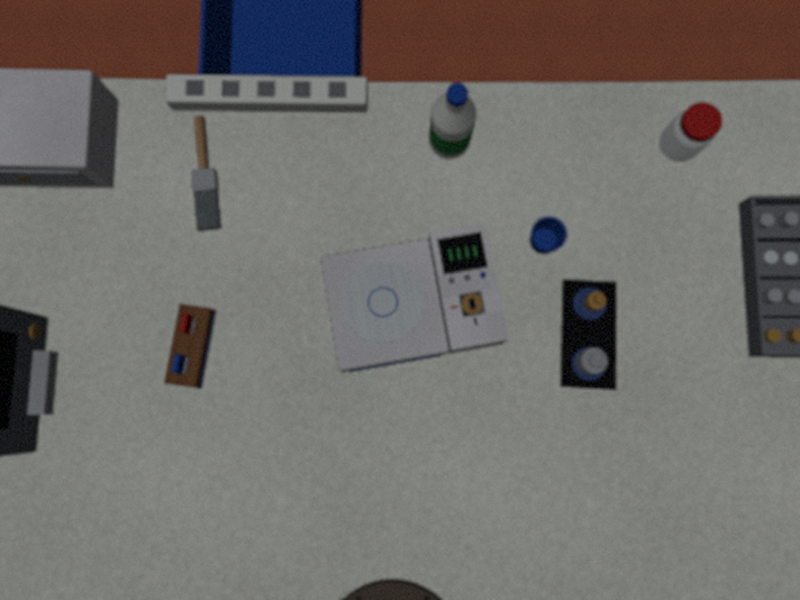

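View pics/side0.png

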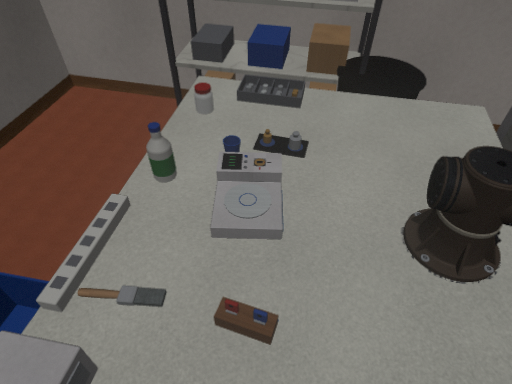

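The top view (800x600) shows the scale with the ring at (383,302) and the plug at (472,303). The rack has the red key at (187,323) and the blue key at (180,364). The tray has the brass weight at (596,300), the steel weight at (594,361) and the cup at (548,235). The side view agrees with this layout.

```bash
python3 - <<'E'
from h import *
k=512/800
T=lambda u,v,z: np.round(atz("top",(u+.5)*k-.5,(v+.5)*k-.5,z),4)
print("ring",T(383,302,.066),"plug",T(472,303,.085))
for n,u,v in [("BL",344,370),("FL",322,256)]: print(n,T(u,v,.05))
for n,u,v in [("con FR",505,342),("con BR",485,226)]: print(n,T(u,v,.085))
print("bigknob",T(594,361,.068),"small",T(596,300,.056),"cup",T(548,235,.05))
for u,v in [(563,280),(616,282),(616,389),(561,387)]: print("tray",T(u,v,.008))
for u,v in [(181,305),(214,307),(202,387),(166,384)]: print("rack",T(u,v,.04))
print("red",T(186,323,.08),"blue",T(179,364,.08))
# subpixel red/blue blobs in both
for n in ["top","side"]:
    im=cv2.imread(f"pics/{n}0.png"); h=cv2.cvtColor(im,cv2.COLOR_BGR2HSV)
    for nm,m in [("red",((h[...,0]<8)|(h[...,0]>172))&(h[...,1]>150)&(h[...,2]>60)),("blue",(h[...,0]>105)&(h[...,0]<130)&(h[...,1]>110)&(h[...,2]>50))]:
        _,_,st,ce=cv2.connectedComponentsWithStats(m.astype(np.uint8))
        for s,c in zip(st[1:],ce[1:]):
            if 10<s[4]<600: print(n,nm,s,c.round(1))
a=cv2.imread("pics/top0.png"); b=cv2.imread("pics/side0.png")
L=[cv2.resize(x,(400,300),interpolation=cv2.INTER_CUBIC) for x in (a[185:260,95:195],a[140:230,270:390],a[170:230,350:430],b[290:350,200:280])]
cv2.imwrite("pics/c1.png",np.vstack([np.hstack(L[:2]),np.hstack(L[2:])]))
E
```

```text
ring [0.5483 0.0161 0.066 ] plug [ 0.5447 -0.1236  0.085 ]
BL [0.441  0.0773 0.05  ]
FL [0.6258 0.1167 0.05  ]
con FR [ 0.484 -0.174  0.085]
con BR [ 0.6685 -0.1451  0.085 ]
bigknob [ 0.457  -0.3142  0.068 ] small [ 0.5552 -0.324   0.056 ] cup [ 0.663  -0.2516  0.05  ]
tray [ 0.5963 -0.2834  0.008 ]
tray [ 0.5934 -0.371   0.008 ]
tray [ 0.4161 -0.3638  0.008 ]
tray [ 0.4184 -0.2749  0.008 ]
rack [0.5452 0.3434 0.04  ]
rack [0.5423 0.2903 0.04  ]
rack [0.4137 0.303  0.04  ]
rack [0.4183 0.3599 0.04  ]
red [0.5111 0.3218 0.08  ] blue [0.4475 0.329  0.08  ]
top red [437  66  24  23 420] [448.6  77.4]
top red [115 200   6  13  48] [117.1 206.1]
top blue [127   0   5  47 140] [129.3  23.1]
top blue [286  53  13  14 139] [292.1  59.9]
top blue [340 140  22  21 336] [350.6 150.6]
top blue [367 184  21  21 169] [373.8 195.2]
top blue [366 223  20  20  73] [373.  236.6]
top blue [110 227   6  12  43] [112.3 232.2]
side red [195  83  15   8  91] [201.8  86.7]
side red [226 300  11   6  30] [230.7 302.3]
side blue [148 123  11   9  80] [153.3 126.7]
side blue [223 136  17  10 117] [232.  140.6]
side blue [254 309  13  12  78] [259.5 313.7]
```

View pics/c1.png

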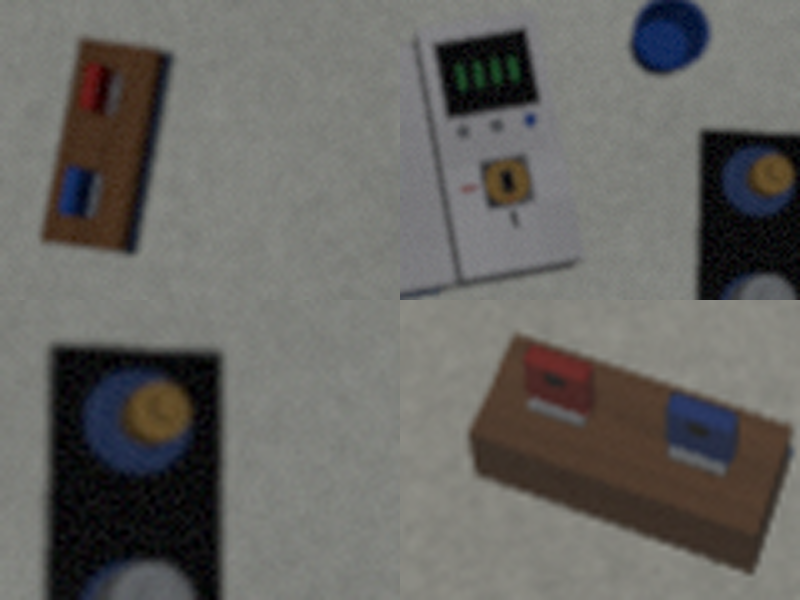

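The crops show the red key at the far slot of the rack. The keyhole is dark and vertical in the picture, and the brass weight is on the far pad. From the plug-to-ring vector the scale's yaw is about 10.9° and the length matches (139.7 vs 140.2 mm). From the keys, which are 64.0 mm apart, the rack's yaw is about -6.5°. I'll fly over the rack for a wrist look.

Call:
{"name": "jog_arm", "arguments": {"deltas": [[[1,3.5,-4.5,0,0.035],[1,3.5,-4.5,0,0.035],[1,3.5,-4.5,0,0.035],[1,3.5,-4.5,0,0.035],[1,3.5,-4.5,0,0.035],[1,3.5,-4.5,0,0.035],[1,3,-4,0,0.035],[1,0,0,0,0]]]}}

```text
time_s: 1.1
tcp_pos: [0.4758, 0.3202, 0.2453]
eef_rot: [180.0, 0.0, -6.5]
contact_force: [0.3, 1.3, -0.0]
gripper_width: 0.0878
gripper_force: 0.0
```

```bash
python3 - <<'E'
from h import *
s=r.get_state(); print(s["time_s"],s["tcp_pos"],s["eef_rot"],s["joints"])
c=r.camera_info("wrist"); im=r.capture("wrist"); cv2.imwrite("pics/w1.png",im)
np.save("w1.npy",c); V=np.array(c["view"]); print(c["fx"],c["k1"],-V[:3,:3].T@V[:3,3],V[:3,:3].round(2).tolist())
for p in [(.511,.322,.08),(.4475,.329,.08)]: print(proj("wrist",p,c))
E
```

```text
1.1 [0.47580408 0.32015053 0.24526029] [ 1.79955071e+02  2.38556772e-02 -6.49678287e+00] [ 5.34751831e+01  1.10820232e+01 -1.24216004e+01  1.99471940e-03
 -6.65472133e+01  3.00272487e+01]
296.16790016518365 -0.03841999007231561 [0.5523647  0.31232807 0.3843897 ] [[-0.11, -0.99, 0.0], [0.95, -0.11, -0.28], [0.28, -0.03, 0.96]]
[248.2548789  146.70798444]
[248.69711256 205.52726919]
```

View pics/w1.png

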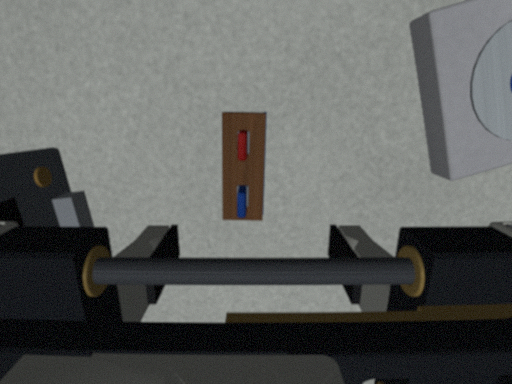

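The wrist view shows the red key at (243,146) and the blue key at (242,201). That is about 5 px left of my prediction, because my top-view points sat partly on the head's side face. I'll fit the head's box to the masks in all three views.

```bash
cat >> h.py <<'E'
from scipy.optimize import least_squares
def headmask(im,col):
    h=cv2.cvtColor(cv2.GaussianBlur(im,(3,3),0),cv2.COLOR_BGR2HSV)
    H=h[...,0]
    return ((((H<8)|(H>170)) if col=="red" else ((H>105)&(H<132)))&(h[...,1]>130)&(h[...,2]>25)).astype(np.uint8)
def hullpts(x,y,yaw,z0=.046,z1=.08):
    c,s=np.cos(yaw),np.sin(yaw)
    return [(x+c*a-s*b,y+s*a+c*b,z) for a in(-.015,.015) for b in(-.005,.005) for z in(z0,z1)]
def hullc(n,ci,x,y,yaw):
    P=np.array([proj(n,p,ci) for p in hullpts(x,y,yaw)],np.float32); M=cv2.moments(cv2.convexHull(P))
    return np.array([M["m10"],M["m01"]])/M["m00"],M["m00"]
E
python3 - <<'E'
from h import *
cw=np.load("w1.npy",allow_pickle=True).item()
V={"top":("pics/top0.png",r.camera_info("top")),"side":("pics/side0.png",r.camera_info("side")),"wrist":("pics/w1.png",cw)}
for col,g in [("red",(.511,.324)),("blue",(.4475,.331))]:
    obs={}
    for n,(f,ci) in V.items():
        m=headmask(cv2.imread(f),col); k,l,st,ce=cv2.connectedComponentsWithStats(m)
        e,A=hullc(n,ci,*g,-.113); ok=[i for i in range(1,k) if st[i,4]>20]; i=min(ok,key=lambda i:np.hypot(*(ce[i]-e)))
        obs[n]=ce[i]; print(col,n,ce[i].round(1),e.round(1),st[i,4],round(A))
    for use in [["top","side","wrist"],["top"],["wrist"],["side"]]:
        s=least_squares(lambda q:np.hstack([hullc(n,V[n][1],*q,-.113)[0]-obs[n] for n in use]),g); print(use,s.x.round(4),s.fun.round(1))
E
```

```text
red top [118.  206.4] [119.9 207.4] 77 106
red side [231.2 302.8] [231.8 303.7] 53 177
red wrist [241.5 145.3] [246.4 145.3] 280 315
['top', 'side', 'wrist'] [0.5118 0.3282] [ 0.2  0.6 -0.2  2.6  1.  -0.3]
['top'] [0.5133 0.3288] [-0.  0.]
['wrist'] [0.5116 0.3292] [-0. -0.]
['side'] [0.5129 0.3223] [0. 0.]
blue top [113.4 232.5] [115.6 233.2] 56 106
blue side [260.  312.6] [260.4 312.6] 32 180
blue wrist [241.4 201.8] [247.  201.5] 218 317
['top', 'side', 'wrist'] [0.4483 0.3366] [-0.1  0.4 -0.5  2.4  0.6 -0.5]
['top'] [0.4492 0.3363] [ 0. -0.]
['wrist'] [0.4478 0.3373] [-0. -0.]
['side'] [0.4483 0.3312] [0. 0.]
```

Call:
{"name": "jog_arm", "arguments": {"deltas": [[[1,0,-5,0,0.03],[1,0,-5,0,0.05],[1,0,-5,0,0.05],[1,0,-5,0,0.05],[1,0,-5,0,0.05],[1,0,-5,0,0.04],[1,0,-5,0,0.03],[1,0,0,0,0]]]}}

```text
time_s: 2.15
tcp_pos: [0.4741, -0.0286, 0.2454]
eef_rot: [-180.0, 0.0, 10.8]
contact_force: [-0.4, 0.3, 0.4]
gripper_width: 0.088
gripper_force: 0.0
```

```bash
python3 - <<'E'
from h import *
s=r.get_state(); print(s["time_s"],s["tcp_pos"],s["eef_rot"],s["joints"])
c=r.camera_info("wrist"); im=r.capture("wrist"); cv2.imwrite("pics/w2.png",im); np.save("w2.npy",c)
for p in [(.5483,.0161,.066),(.5447,-.1236,.085)]: print(proj("wrist",p,c))
cv2.imwrite("pics/w2b.png",cv2.resize(im[:260],(800,406),interpolation=cv2.INTER_CUBIC))
E
```

```text
2.15 [ 0.47405617 -0.02861311  0.24544206] [-1.79999306e+02  2.22816249e-02  1.07541319e+01] [ 2.03618993e+01  1.36840595e+00 -2.36049827e+01 -4.85689249e-03
 -6.50484646e+01  8.03942822e+01]
[224.69298202  99.9884607 ]
[360.163324   131.02942435]
```

View pics/w2b.png

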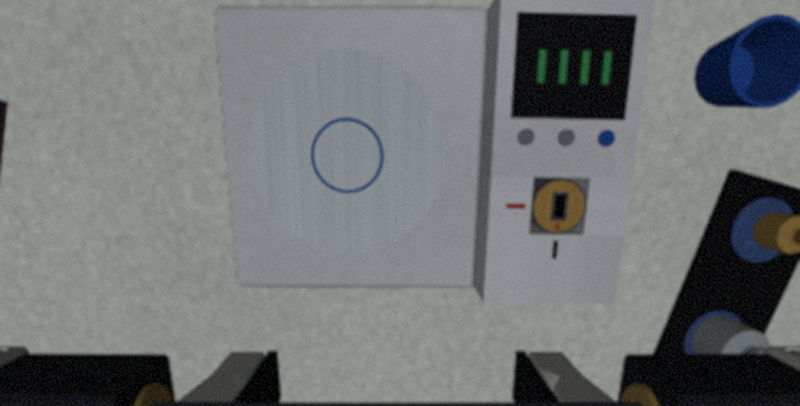

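The wrist view is aligned with the scale, so yaw ≈10.8° is confirmed. It shows the ring at (347,156) and the keyhole at (559,206) in the 800-wide crop. The big weight is at lower right, near (735,345). Next I'll move over the big weight and compute these positions.

Call:
{"name": "jog_arm", "arguments": {"deltas": [[[1,-1,-5,0,-0.02],[1,-1,-5,0,-0.02],[1,-1,-5,0,-0.02],[1,-1,-5,0,-0.03],[1,-1,-5,0,-0.03],[1,-1,-3,0,-0.03],[1,-1,0,0,-0.02],[1,0,0,0,0]]]}}

```text
time_s: 3.2
tcp_pos: [0.4046, -0.3059, 0.2454]
eef_rot: [-180.0, 0.0, 1.2]
contact_force: [0.8, 0.1, -0.1]
gripper_width: 0.0874
gripper_force: 0.0
```

```bash
python3 - <<'E'
from h import *
im=cv2.imread("pics/w2.png"); c=np.load("w2.npy",allow_pickle=True).item()
g=cv2.cvtColor(im,cv2.COLOR_BGR2GRAY).astype(float)
sub=g[118:145,342:374]; w=np.clip(70-cv2.GaussianBlur(sub,(3,3),0),0,None)
k,l,st,ce=cv2.connectedComponentsWithStats((w>15).astype(np.uint8)); print(st[1:].tolist(),ce[1:].round(1).tolist())
b=cv2.cvtColor(im,cv2.COLOR_BGR2HSV); h=b[70:130,190:255]; m=((h[...,0]>105)&(h[...,0]<130)&(h[...,1]>70)).astype(np.uint8)
ys,xs=np.nonzero(m); e=cv2.fitEllipse(np.c_[xs,ys].astype(np.float32)); u,v=e[0][0]+190,e[0][1]+70
print("ring",u,v,atz("wrist",u,v,.066,c),e[1])
s=r.get_state(); print(s["time_s"],s["tcp_pos"],s["eef_rot"])
c=r.camera_info("wrist"); im=r.capture("wrist"); cv2.imwrite("pics/w3.png",im); np.save("w3.npy",c)
for p in [(.457,-.3142,.068),(.456,-.321,.068),(.456,-.321,.048)]: print(proj("wrist",p,c))
cv2.imwrite("pics/w3b.png",cv2.resize(im[:300],(800,469),interpolation=cv2.INTER_CUBIC))
E
```

```text
[[0, 0, 6, 7, 24], [11, 6, 10, 17, 142], [0, 24, 2, 3, 5]] [[1.6, 2.1], [15.6, 13.9], [0.4, 25.2]]
ring 221.73728370666504 99.04319381713867 [0.54866154 0.01925095 0.066     ] (44.43280792236328, 46.421478271484375)
3.2 [ 0.40461912 -0.30594121  0.24544817] [-1.79979610e+02  6.88686689e-03  1.19324334e+00]
[262.88556218 128.7110823 ]
[269.31546109 129.82278665]
[268.39223792 128.33180173]
```

View pics/w3b.png

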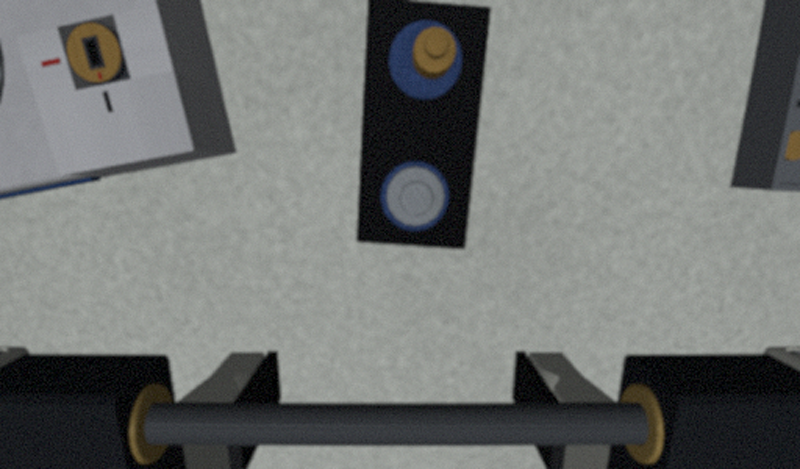

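The wrist view shows the big weight's body centre at about (414,196) and its knob at (417,197). It stands on its pad, and the brass weight is ahead at (435,50).

```bash
python3 - <<'E'
from h import *
k=512/800; U=lambda u,v:((u+.5)*k-.5,(v+.5)*k-.5)
c=np.load("w3.npy",allow_pickle=True).item(); c2=np.load("w2.npy",allow_pickle=True).item()
print("body",atz("wrist",*U(414,197),.046,c),"knob",atz("wrist",*U(417,197),.068,c))
print("tray corner L,R",atz("wrist",*U(359,241),.008,c),atz("wrist",*U(465,247),.008,c))
print("hole w2",atz("wrist",357.6,131.9,.085,c2),"w3",atz("wrist",*U(94,52),.085,c))
E
```

```text
body [ 0.45844084 -0.31695747  0.046     ] knob [ 0.45999173 -0.31811143  0.068     ]
tray corner L,R [ 0.41951101 -0.27454383  0.008     ] [ 0.4164681  -0.36167763  0.008     ]
hole w2 [ 0.54336986 -0.12129854  0.085     ] w3 [ 0.54349558 -0.12140348  0.085     ]
```

Call:
{"name": "jog_arm", "arguments": {"deltas": [[[1,2.7,-0.6,-3,0],[1,2.7,-0.6,-4,0],[1,0,0,-5,0],[1,0,0,-4,0],[1,0,0,-3,0],[1,0,0,-1.5,0],[-1,0,0,0,0],[-1,0,0,0,0]]], "force": 20}}

```text
time_s: 4.25
tcp_pos: [0.4596, -0.3191, 0.0418]
eef_rot: [180.0, -0.1, 1.2]
contact_force: [0.5, -0.4, 0.2]
gripper_width: 0.0732
gripper_force: 0.0
```

Call:
{"name": "jog_arm", "arguments": {"deltas": [[[-1,0,0,0,0],[-1,0,0,0,0],[-1,0,0,0,0]]]}}

```text
time_s: 4.62
tcp_pos: [0.4586, -0.3192, 0.041]
eef_rot: [180.0, -0.0, 1.1]
contact_force: [1.0, -0.0, 0.1]
gripper_width: 0.0433
gripper_force: 0.5
```

Call:
{"name": "jog_arm", "arguments": {"deltas": [[[-1,0,0,0,0],[-1,0,0,0,0],[-1,0,0,1,0],[-1,0,0,3,0],[-1,0,0,4,0],[-1,0,0,4,0],[-1,1,3,0,0],[-1,1,4,0,0]]]}}

```text
time_s: 5.62
tcp_pos: [0.4782, -0.2487, 0.1609]
eef_rot: [-180.0, -0.0, 1.0]
contact_force: [0.4, 0.3, -5.8]
gripper_width: 0.0408
gripper_force: 20.0
```

Call:
{"name": "jog_arm", "arguments": {"deltas": [[[-1,1.0,5,0,0],[-1,1.0,5,0,0],[-1,1.0,5,0,0],[-1,1.0,4,0,0],[-1,1.0,3,0,0],[-1,1.0,3,0,0],[-1,1,1.7,0,0],[-1,0,0,0,0]]]}}

```text
time_s: 6.62
tcp_pos: [0.5489, 0.0187, 0.1603]
eef_rot: [180.0, 0.0, 1.2]
contact_force: [0.0, 0.4, -5.1]
gripper_width: 0.0411
gripper_force: 20.0
```

```bash
python3 - <<'E'
from h import *
s=r.get_state(); print(s["time_s"],s["tcp_pos"],s["contact_force"],s["gripper_width"],s["gripper_force"])
for n in("top","wrist"): cv2.imwrite(f"pics/p_{n}.png",r.capture(n))
a=cv2.imread("pics/p_wrist.png");cv2.imwrite("pics/p.png",np.vstack([a[200:384],cv2.imread("pics/p_top.png")[130:260]]))
E
```

```text
6.625 [0.54889639 0.01874437 0.16025954] [ 0.03825249  0.44259814 -5.05465794] 0.041081998946295016 19.961865837103687
```

View pics/p.png

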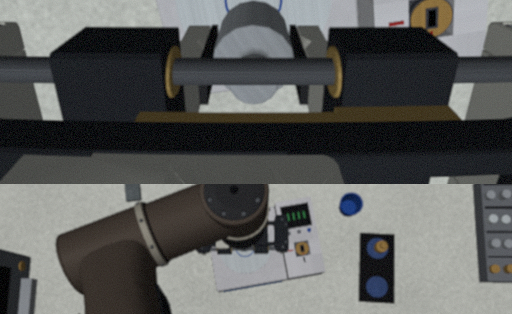

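The big weight is held upright in the jaws above the ring, with about 5 N on the wrist. I'll lower it gently.

Call:
{"name": "jog_arm", "arguments": {"deltas": [[[-1,0,0,-2,0],[-1,0,0,-2,0],[-1,0,0,-1,0],[-1,0,0,-0.5,0],[-1,0,0,-0.3,0],[-1,0,0,-0.2,0],[-1,0,0,-0.1,0],[-1,0,0,0,0]]]}}

```text
time_s: 7.72
tcp_pos: [0.5486, 0.018, 0.0998]
eef_rot: [-180.0, -0.0, 1.2]
contact_force: [-0.2, -0.1, -4.6]
gripper_width: 0.0411
gripper_force: 20.0
```

Call:
{"name": "jog_arm", "arguments": {"deltas": [[[-1,0,0,-0.1,0],[-1,0,0,-0.1,0],[-1,0,0,0,0],[-1,0,0,0,0]]]}}

```text
time_s: 8.22
tcp_pos: [0.5487, 0.018, 0.0977]
eef_rot: [-180.0, -0.0, 1.2]
contact_force: [0.3, 0.3, -2.7]
gripper_width: 0.0407
gripper_force: 20.0
```

Call:
{"name": "jog_arm", "arguments": {"deltas": [[[-1,0,0,-0.1,0],[-1,0,0,-0.1,0],[-1,0,0,-0.05,0],[-1,0,0,0,0],[-1,0,0,0,0]]]}}

```text
time_s: 8.85
tcp_pos: [0.5487, 0.018, 0.0952]
eef_rot: [-180.0, -0.0, 1.2]
contact_force: [0.1, 1.6, 0.2]
gripper_width: 0.041
gripper_force: 20.0
```

Call:
{"name": "jog_arm", "arguments": {"deltas": [[[0.2,0,0,0,0],[0.4,0,0,0,0],[0.6,0,0,0,0],[0.6,0,0,0,0],[0.6,0,0,0,0],[0.6,0,0,0,0],[0.6,0,0,0,0],[0.6,0,0,0,0]]]}}

```text
time_s: 9.85
tcp_pos: [0.5485, 0.018, 0.095]
eef_rot: [-180.0, -0.0, 1.2]
contact_force: [-0.0, 0.4, -0.3]
gripper_width: 0.0705
gripper_force: 0.0
```

Call:
{"name": "jog_arm", "arguments": {"deltas": [[[0.6,0,0,1,0],[0.6,0,0,3,0],[0.6,0,0,5,0],[0.6,0,0,5,0],[0.6,-3,0,1,0],[0.6,-4,0,0,0],[0.6,-4,0,0,0],[0.6,0,0,0,0]]]}}

```text
time_s: 10.85
tcp_pos: [0.4365, 0.0176, 0.2463]
eef_rot: [-179.9, -0.1, 1.2]
contact_force: [0.2, -0.3, 0.1]
gripper_width: 0.0704
gripper_force: 0.0
```

```bash
python3 - <<'E'
from h import *
s=r.get_state(); print(s["time_s"],s["tcp_pos"],s["contact_force"])
c=r.camera_info("wrist"); im=r.capture("wrist"); cv2.imwrite("pics/w4.png",im); np.save("w4.npy",c)
cv2.imwrite("pics/w4b.png",cv2.resize(im[:260],(800,406),interpolation=cv2.INTER_CUBIC))
for z in(.061,.101,.121):print(proj("wrist",(.5487,.0185,z),c)*1.5625)
E
```

```text
10.85 [0.43645884 0.01763076 0.24632072] [ 0.23690122 -0.31581049  0.13843189]
[399.55517454 107.96394016]
[400.00203504  99.86942189]
[400.27786316  94.87458464]
```

View pics/w4b.png

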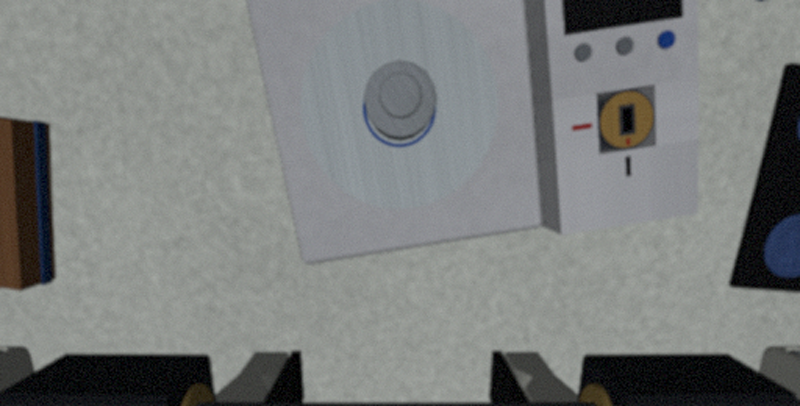

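The big weight stands on the pan with its knob at (400,97), concentric with the ring. Now for the red key.

Call:
{"name": "jog_arm", "arguments": {"deltas": [[[0.6,1,5,0,-0.02],[0.6,1,5,0,-0.02],[0.6,1,5,0,-0.02],[0.6,1,5,0,-0.02],[0.6,1,5,0,-0.02],[0.6,1.5,4,0,-0.02],[0.6,1,2.1,0,-0.014],[0.6,0,0,0,0]]]}}

```text
time_s: 11.9
tcp_pos: [0.5146, 0.3306, 0.244]
eef_rot: [179.9, 0.0, -6.5]
contact_force: [-0.1, -0.1, 0.1]
gripper_width: 0.0701
gripper_force: 0.0
```

Call:
{"name": "jog_arm", "arguments": {"deltas": [[[0.6,0,0,-4,0],[0.6,0,0,-5,0],[0.6,0,0,-4,0],[0.6,0,0,-3,0],[0.6,0,0,-1.8,0],[0.1,0,0,0,0],[-0.2,0,0,0,0],[-0.4,0,0,0,0]]]}}

```text
time_s: 12.9
tcp_pos: [0.5141, 0.3294, 0.0683]
eef_rot: [-179.9, -0.1, -6.5]
contact_force: [0.3, -0.2, 0.1]
gripper_width: 0.0455
gripper_force: 0.0
```

Call:
{"name": "jog_arm", "arguments": {"deltas": [[[-0.6,-0.2,0,0,0],[-1,0,0,0,0],[-1,0,0,0,0],[-1,0,0,0,0],[-1,0,0,0,0],[-1,0,0,0,0],[-1,0,0,0,0],[-1,0,0,0,0]]], "force": 30}}

```text
time_s: 13.9
tcp_pos: [0.5115, 0.3289, 0.0671]
eef_rot: [180.0, -0.0, -6.5]
contact_force: [-2.1, -0.6, 3.4]
gripper_width: 0.0098
gripper_force: 30.0
```

Call:
{"name": "jog_arm", "arguments": {"deltas": [[[-1,0,0,1,0],[-1,0,0,3,0],[-1,0,0,4,0],[-1,0,0,4,0],[-1,0,0,4,0],[-1,0,-4,0,0.02],[-1,0,-5,0,0.03],[-1,0,-5,0,0.03]]], "force": 45}}

```text
time_s: 14.9
tcp_pos: [0.5113, 0.1877, 0.2277]
eef_rot: [-180.0, -0.0, -1.8]
contact_force: [1.1, -0.2, -0.7]
gripper_width: 0.0094
gripper_force: 45.0
```

Call:
{"name": "jog_arm", "arguments": {"deltas": [[[-1,0.6,-5,0,0.04],[-1,0.6,-5,0,0.04],[-1,0.6,-5,0,0.04],[-1,0.6,-5,0,0.04],[-1,0.6,-5,0,0.03],[-1,0.2,-4,0,0.02],[-1,0,-2,0,0.007],[-1,0,0,-3,0]]]}}

```text
time_s: 15.9
tcp_pos: [0.545, -0.1227, 0.1992]
eef_rot: [179.9, -0.3, 10.4]
contact_force: [-0.0, 0.5, -0.7]
gripper_width: 0.0099
gripper_force: 45.0
```

Call:
{"name": "jog_arm", "arguments": {"deltas": [[[-1,0,0,-3,0],[-1,0,0,0,0],[-1,0,0,0,0]]]}}

```text
time_s: 16.27
tcp_pos: [0.5443, -0.1211, 0.1684]
eef_rot: [180.0, -0.1, 10.5]
contact_force: [-0.9, -0.5, 0.2]
gripper_width: 0.0094
gripper_force: 45.0
```

```bash
python3 - <<'E'
from h import *
s=r.get_state(); print(s["time_s"],s["tcp_pos"],s["eef_rot"],s["contact_force"],s["moment"],s["gripper_width"])
p=np.array(s["tcp_pos"])-[0,0,.057]
for n in("wrist","side","top"):
    c=r.camera_info(n); np.save(f"k_{n}.npy",c); cv2.imwrite(f"pics/k_{n}.png",r.capture(n))
    print(n,"tip",proj(n,p,c).round(1),"hole",proj(n,(.5434,-.1213,.085),c).round(1))
w=cv2.imread("pics/k_wrist.png"); sd=cv2.imread("pics/k_side.png")[120:200,210:310]
cv2.imwrite("pics/k.png",np.vstack([cv2.resize(w[130:384],(600,298)),cv2.resize(sd,(375,300),interpolation=cv2.INTER_CUBIC) if 0 else cv2.copyMakeBorder(cv2.resize(sd,(375,300),interpolation=cv2.INTER_CUBIC),0,0,0,225,0)]))
E
```

```text
16.275 [ 0.54427199 -0.12108272  0.16840049] [ 1.79966411e+02 -7.44338877e-02  1.05267039e+01] [-0.85802551 -0.53691054  0.15921826] [-0.05032693 -0.00197924 -0.02407678] 0.009433294430895281
wrist tip [253.9 217.4] hole [253.9 206.3]
side tip [258.7 154.6] hole [258.9 161.5]
top tip [301.9 192.3] hole [301.  194.3]
```

View pics/k.png

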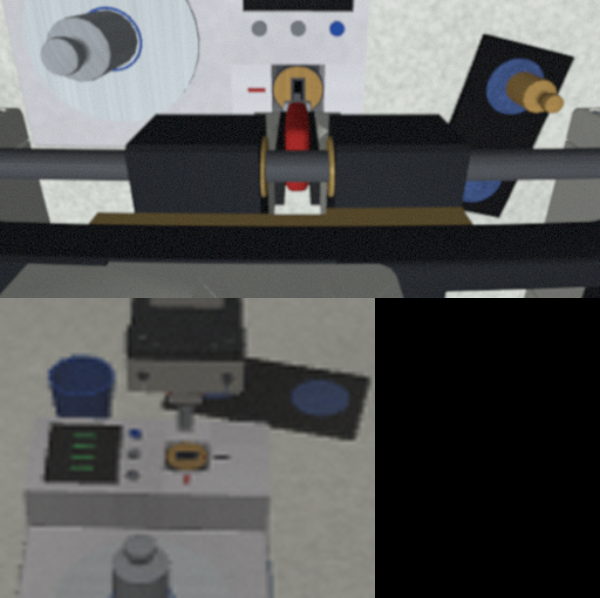

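The side view shows the blade tip at about (259.5,155), straight above the slot at (260,162). In the wrist view the key and slot line up at column 297. I'll correct x by -1 mm and descend while watching the force.

Call:
{"name": "jog_arm", "arguments": {"deltas": [[[-1,-0.1,0,-1,0],[-1,0,0,-1,0],[-1,0,0,-0.4,0],[-1,0,0,-0.2,0],[-1,0,0,-0.2,0],[-1,0,0,-0.2,0],[-1,0,0,0,0],[-1,0,0,0,0]]]}}

```text
time_s: 17.42
tcp_pos: [0.5426, -0.1211, 0.1372]
eef_rot: [180.0, -0.0, 10.5]
contact_force: [0.3, -0.0, 0.5]
gripper_width: 0.01
gripper_force: 45.0
```

The tip is 5 mm inside the slot with no force, so it has entered cleanly. Pushing on.

Call:
{"name": "jog_arm", "arguments": {"deltas": [[[-1,0,0,-0.3,0],[-1,0,0,-0.3,0],[-1,0,0,-0.3,0],[-1,0,0,-0.3,0],[-1,0,0,0,0]]]}}

```text
time_s: 18.05
tcp_pos: [0.5426, -0.1213, 0.1247]
eef_rot: [180.0, -0.0, 10.5]
contact_force: [3.1, -3.4, -2.7]
gripper_width: 0.0099
gripper_force: 45.0
```

Call:
{"name": "jog_arm", "arguments": {"deltas": [[[-1,0,0,-0.3,0],[-1,0,0,-0.3,0],[-1,0,0,-0.3,0],[-1,0,0,-0.2,0],[-1,0,0,0,0]]]}}

```text
time_s: 18.68
tcp_pos: [0.5429, -0.1212, 0.114]
eef_rot: [180.0, -0.0, 10.5]
contact_force: [3.4, -3.1, -1.9]
gripper_width: 0.01
gripper_force: 45.0
```

Call:
{"name": "jog_arm", "arguments": {"deltas": [[[-1,0,0,-0.1,0],[-1,0,0,-0.1,0],[-1,0,0,-0.1,0],[-1,0,0,0,0]]]}}

```text
time_s: 19.18
tcp_pos: [0.5428, -0.1213, 0.112]
eef_rot: [180.0, -0.0, 10.5]
contact_force: [-0.7, -2.9, 10.8]
gripper_width: 0.0095
gripper_force: 45.0
```

The shoulder is seated: z is 0.112 as predicted, with an 11 N reaction. Turning clockwise.

Call:
{"name": "jog_arm", "arguments": {"deltas": [[[-1,0,0,0,0],[-1,0,0,0,-0.1],[-1,0,0,0,-0.12],[-1,0,0,0,-0.12],[-1,0,0,0,-0.12],[-1,0,0,0,-0.12],[-1,0,0,0,-0.12],[-1,0,0,0,0]]]}}

```text
time_s: 20.18
tcp_pos: [0.5429, -0.1214, 0.1121]
eef_rot: [180.0, -0.1, -29.7]
contact_force: [0.2, -4.4, 10.1]
gripper_width: 0.0095
gripper_force: 45.0
```

Call:
{"name": "jog_arm", "arguments": {"deltas": [[[-1,0,-0.02,0,-0.13],[-1,0,-0.02,0,-0.13],[-1,0,0,0,-0.13],[-1,0,0,0,-0.13],[-1,0,0,0,-0.13],[-1,0,0,0,-0.13],[-1,0,0,0,-0.13],[-1,0,0,0,0]]]}}

```text
time_s: 21.18
tcp_pos: [0.5426, -0.1216, 0.112]
eef_rot: [-180.0, -0.0, -81.8]
contact_force: [-0.3, -2.7, 11.8]
gripper_width: 0.0101
gripper_force: 45.0
```

```bash
python3 - <<'E'
from h import *
s=r.get_state(); print(s["time_s"],s["tcp_pos"],s["eef_rot"],s["contact_force"],s["moment"],s["gripper_width"],s["gripper_force"],s["joints"])
E
```

```text
21.175 [ 0.54261802 -0.12162372  0.11199571] [-1.79971648e+02 -2.61286532e-02 -8.18274556e+01] [-0.28485272 -2.730695   11.7990145 ] [-0.94892288  0.41269799  0.09199265] 0.010093633360441799 45.00587046146393 [ 7.56066761e+00  1.66069242e+01 -2.44269791e+01  3.42501587e-02
 -4.89374722e+01  5.89391374e-01]
```

The moment of 0.092 N m matches the return spring at about 1.4 rad, as expected. I'll turn slightly more, settle and check with a last picture.

Call:
{"name": "jog_arm", "arguments": {"deltas": [[[-1,0,0,0,-0.06],[-1,0,0,0,0],[-1,0,0,0,0],[-1,0,0,0,0]]]}}

```text
time_s: 21.68
tcp_pos: [0.5426, -0.1216, 0.112]
eef_rot: [-180.0, -0.0, -85.2]
contact_force: [-1.4, -2.9, 11.6]
gripper_width: 0.0094
gripper_force: 45.0
```

```bash
python3 - <<'E'
from h import *
s=r.get_state(); print(s["time_s"],s["tcp_pos"],s["eef_rot"],s["contact_force"],s["moment"][2],s["gripper_force"])
w=cv2.resize(r.capture("wrist"),(400,300)); sd=cv2.resize(r.capture("side")[110:230,190:350],(400,300),interpolation=cv2.INTER_CUBIC)
cv2.imwrite("pics/f.png",np.hstack([w,sd]))
E
```

```text
21.675 [ 0.54264779 -0.12159085  0.1119999 ] [-1.79967519e+02 -2.46712609e-02 -8.51561855e+01] [-1.38469938 -2.89900024 11.61949643] 0.0899873255196754 45.00516951084137
```

View pics/f.png

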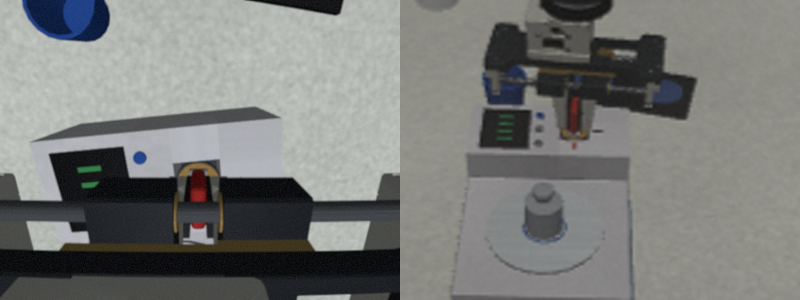

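The key is seated, turned a quarter turn and still gripped, at (198,200) left and (573,115) right. The weight stands upright and central on the pan at (543,210). Handing in.

```bash
python3 -c "
from plant import r
print(r.close_job())"
```

```text
the job is handed in; nothing more can be done
None
```

The job is handed in, with no verdict returned: the big weight stands free and centred on the pan, and the red key is home, turned about 96° clockwise (plug estimated at 1.4–1.5 rad) and still gripped at 45 N.

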